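Roll a shaft blank into the V-block

TASK

Roll the steel shaft blank along the bench by pushing its side, up the ramp of the blue V-block and over the lip, until it lies at rest in the V, bedded on both faces and sticking out on both sides of the block. Only push it with the fingers: it must roll, and must never be gripped hard, lifted or carried. Leave the grease tin, the parts bin, the USB stick and the marker where they are.

Things in the scene. Friction and masses are not known exactly. Their poses are not given: they have to be found in the camera images.
- shaft: Loose steel shaft blank lying on the bench, about 0.5 kg: round, diameter 50 mm, 130 mm long plus a darker 10 mm stub (22 mm thick) at each end. Origin at its centre (25 mm above the bench at the start); y along its axis; x and z turn as it rolls (z up at the start). Friction about 0.35. On the level it rolls straight across its axis even if pushed off-centre; let go at 0.05 m/s it stops within 5 mm.
- v_block: Blue V-block bolted to the bench, 90 mm wide along y. Origin on the bench under the V's root. x is level, the way the bar is rolled; the V runs along y; z up. Along x: ramp, lip, 30 degree face down to the root (3 mm high, x = 0), 45 degree face up to 40 mm at x = 38 mm, flat top to 60 mm. Ears with bolts, up to 14 mm high, reach y = +-69 mm at x = 22 to 58 mm; nothing sticks out beside the ramp.
- ramp_foot (a point): Middle of the foot of the V-block's straight ramp, at bench height, x = -92.5 mm in the block's frame. Same axes as the block.
- lip (a point): Middle of the lip where the ramp ends, 16 mm above the bench, x = -22.5 mm in the block's frame. On the lip the bar's centre is 41 mm above the bench; pushed a few mm past it, the bar rolls down into the V by itself. Same axes as the block.
- v_seat (a point): Where the bar's centre is when it lies bedded and central in the V: 4.1 mm before the V's root (x = -4.1 mm in the block's frame), 34.2 mm above the bench. Same axes as the V-block.
- grease_tin: White tin with green lid, 63 mm across, 35 mm high, standing; origin at the centre of its underside. A bystander: leave it.
- part_bin: Small open green parts bin, 125 x 100 mm, 58 mm high; origin at the centre of its underside. A bystander: leave it.
- usb_key: Red USB stick, 18 x 55 x 8 mm, lying flat; origin at the centre of its underside, long side along its y. A bystander: leave it.
- marker_blue: White marker pen with blue cap, 15 x 142 x 17 mm, lying flat; origin at the centre of its underside, long side along its y. A bystander: leave it.
There are look-alikes about, which are no part of the job. Of the things that look like the shaft, the larger one is meant.

How it is judged:
By the outcome, as a careful person would: the job done as asked, in the order asked, and still so for the second after the job is handed in, with the robot touching nothing.
It also fails if it takes over 45 s, if anything falls off the work surface, if the arm or the gripper's body presses on something with over 40 N, if the wrist force passes 120 N, or if a joint passes its speed limit or range.

ROBOT

A 7-joint arm with a two-finger parallel gripper is mounted at the origin on a cart in front of the work surface, level with it; the furniture and walls round the work are solid. World frame = base frame: x ahead of the robot, y to its left, z up, the work surface at z = 0. Lengths are in m, angles in rad, forces in N, time in s.
With the tool pointing down it reaches from about 0.35 to 0.9 m from the base axis. Payload 8.1 kg.
Tool frame: the origin (TCP) lies at the very end of the fingers, on their centre line; the grasp point (between the pads) lies 19 mm behind it; z points along the fingers, y is the line along which they close (so a half turn about z gives the same grasp; the last joint's range is limited). The gripper opens to 92 mm and grips with 3 to 60 N. Pads are 19 mm wide; open, the fingers measure 130 mm over their backs; the gripper's body (75 mm by 190 mm) begins 47 mm behind the grasp point.
Start: joints at [-1.377, 0.434, 0.025, 1.573, -0.012, 1.134, -0.075], TCP at [0.183, 0.598, 0.227] pointing down, gripper open.
Joint ranges: [-2.62, 2.62], [-0.44, 2.09], [-1.27, 1.32], [0.08, 2.57], [-1.32, 4.46], [0.12, 2], [-2.74, 2.74]. Speed limits (rad/s): [2.22, 2.22, 3.01, 3.01, 3.14, 3.14, 3.14].

INTERFACE

Orientations are given as a rotation vector (axis times angle).
In Python, from cell import arm gives the robot as it stands.
- The arm moves only by the tool jog_arm, never from a script. Its argument "rows" is a list of rows, each a list of 3 entries, a list of its own where there are three numbers: the shift along the world's x, y, z in cm, then the turn, a rotation vector about the world's x, y, z in degrees, then the opening, from 0 (shut) to 1 (fully open). A call has 1 to 8 rows; each row is the pose to reach, as a shift and turn from the pose commanded when the call began; what a row does not reach only later rows make up. A row lasts 1/8 s, in which the tool goes at most 62.5 mm and 10.7 degrees, less where a joint would pass 70% of its speed; a pose out of reach is approached as far as the arm can. A call with a gripper value outside its range is refused whole. The fingers move at their own pace and stop on an object; "newtons" is the grip in N (left out, the last holds). Time passes only in rows, so rows that repeat a pose let the fingers close. It gives the time, the measured TCP pose, the force, the opening and the grip force at its end, in the units of the state.
- arm.observe(): the state, without advancing time (a new reading comes with each control period).
- arm.get_image(name): name is "scene" or "top"; returns a dict with "img" (400x640x3 uint8, red, green, blue), "depth" (400x640 float32, m along the optical axis (not along the pixel's ray), 0 where there is no reading), "fx", "fy", "cx", "cy" (pixels), "dist_coeffs" ([k1, k2, p1, p2, k3] as OpenCV has them; the pictures are not rectified), "rvec" (rotation vector, rad) and "tvec" (3), from world to camera coordinates, as OpenCV has them. Camera axes: x right, y down, z forward; pixel columns grow to the right and rows downward; lengths in m; the calibration is good to about 2 mm. A picture is of the moment at which its call begins.
- arm.sign_off(): hands the job in; it is judged then, once.
The state is a dict: "clock": time; "joints": joint angles; "dq": joint speeds; "joint_efforts": joint torques, N m; "position": TCP position; "ee_rot": TCP orientation; "force": force on the tool from outside, world axes, zero at the start; "ft_torque": the same for the moment, N m; "width": opening from 0.0 (shut) to 1.0 (fully open); "gripper_force": force on a finger pad.
Only numpy, scipy, OpenCV 4.12 (cv2) and the standard library are available. Lean on these libraries where they do the work, as an engineer would, in place of code of your own. Each camera call takes 0.05 s, during which the arm holds its last target. There are 200 camera calls.

## Working session

There is one attempt and no reset: what is moved stays moved. The work goes in short steps, Python scripts to look and compute and a tool call to move; the robot and the scene stay as the last step left them, time stands still between calls to the robot, and variables do not carry over. Pictures are saved under pics/ and viewed, at most 13 in all, crops included, and the job is handed in when it is done.

Besides the shell and the picture viewer there is one more tool, called after "Emit:" by a JSON object that holds its "name" and its "arguments". jog_arm: Moves the arm, as the interface text tells. Its arguments: {"type":"object","properties":{"rows":{"type":"array","items":{"type":"array"}},"newtons":{"type":"number"}},"required":["rows"]}

```bash
mkdir -p pics; cat > h.py <<'E'
import cv2, numpy as np
from cell import arm
def look(name):
    d=arm.get_image(name); d['K']=np.array([[d['fx'],0,d['cx']],[0,d['fy'],d['cy']],[0,0,1.]]); d['D']=np.array(d['dist_coeffs'],float)
    d['R']=cv2.Rodrigues(np.array(d['rvec'],float))[0]; d['t']=np.array(d['tvec'],float); return d
def ray(d,uv,z):
    p=cv2.undistortPoints(np.array(uv,float).reshape(-1,1,2),d['K'],d['D']).reshape(-1,2)
    v=np.c_[p,np.ones(len(p))]@d['R']; c=-d['R'].T@d['t']
    return c+v*((z-c[2])/v[:,2])[:,None]
def cloud(d):
    h,w=d['depth'].shape; u,v=np.meshgrid(np.arange(w),np.arange(h))
    p=cv2.undistortPoints(np.stack([u,v],-1).reshape(-1,1,2).astype(float),d['K'],d['D']).reshape(-1,2)
    P=np.c_[p,np.ones(len(p))]*d['depth'].reshape(-1,1)
    return ((P-d['t'])@d['R']).reshape(h,w,3)
def save(d,f,crop=None,s=1):
    im=d['img'][:,:,::-1]
    if crop: x0,y0,x1,y1=crop; im=im[y0:y1,x0:x1]
    cv2.imwrite('pics/'+f,cv2.resize(im,None,fx=s,fy=s,interpolation=cv2.INTER_CUBIC))
E
python3 - <<'E'
from h import *
for n in('top','scene'):
    d=look(n); save(d,n+'.png'); print(n,(-d['R'].T@d['t']).round(3),d['fx'],(d['depth']>0).mean())
print(arm.observe())
E
```

```text
top [ 0.28  -0.014  1.316] 420.3380234284266 0.996171875
scene [-0.402 -0.729  0.578] 433.5265747159147 0.971140625
{'clock': 0.1, 'joints': array([-1.37662758,  0.43518447,  0.02495173,  1.57401646, -0.01161997,
        1.13399327, -0.07510271]), 'dq': array([ 0.00191714, -0.00264832,  0.0003036 , -0.00187862, -0.00129618,
        0.00106233,  0.00102895]), 'joint_efforts': array([ 3.73431685e-03, -6.69124389e+01,  9.88173075e-01, -3.15147007e+01,
       -6.05181581e-02,  3.73775326e-02,  3.17545823e-05]), 'position': array([0.18266626, 0.59722311, 0.22599982]), 'ee_rot': array([-4.64532599e-01, -3.10694642e+00,  2.28141604e-03]), 'force': array([-0.20343046,  0.19547996, -0.82077009]), 'ft_torque': array([ 0.04004902, -0.02703373,  0.00302375]), 'gripper_force': 0.0, 'width': 0.9989481795163699}
```

View pics/top.png

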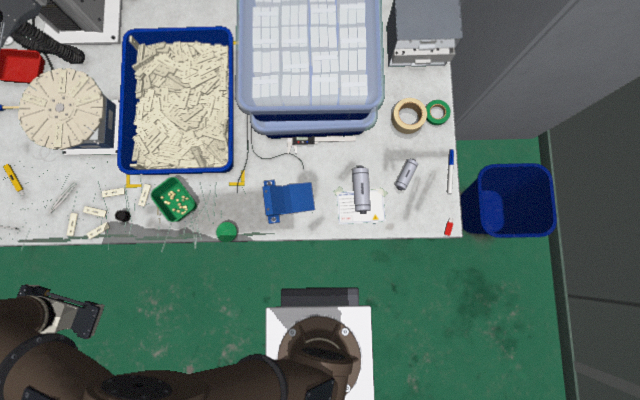

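View pics/scene.png

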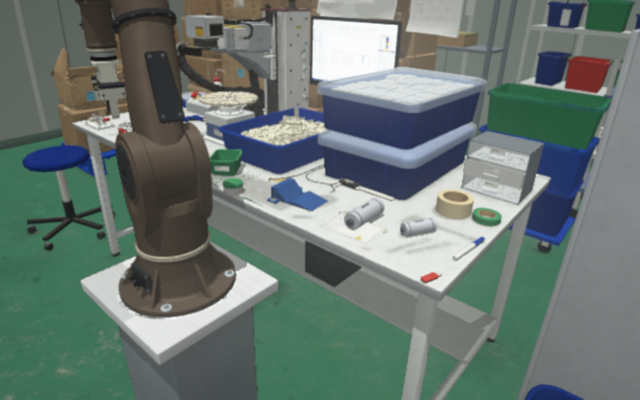

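Top view: shaft candidates are the larger bar at (361,190) and the smaller look-alike at (406,174), so I choose the larger. The blue V-block is at (288,199), with its ears to the left and the ramp foot to the right. The bystanders are well clear.

```bash
python3 - <<'E'
from h import *
d=look('top'); save(d,'crop.png',(250,150,430,240),4.4)
P=cloud(d); np.save('P.npy',P)
hsv=cv2.cvtColor(d['img'],cv2.COLOR_RGB2HSV)
b=cv2.inRange(hsv,(100,90,40),(125,255,255)); b[:, :250]=0;b[:,330:]=0;b[:172]=0;b[230:]=0
X=P[b>0]; X=X[X[:,2]<.08]; print('block n',len(X))
r=cv2.minAreaRect(X[:,:2].astype(np.float32)*1000); print(r,cv2.boxPoints(r).round(0).tolist())
for n,(x0,y0,x1,y1) in dict(shaft=(345,155,380,225),small=(390,150,425,200)).items():
    Q=P[y0:y1,x0:x1].reshape(-1,3); Q=Q[(Q[:,2]>.015)&(Q[:,2]<.07)]
    c=Q[:,:2].mean(0); w,V=np.linalg.eigh(np.cov((Q[:,:2]-c).T)); a=V[:,1]
    L=(Q[:,:2]-c)@a; S=(Q[:,:2]-c)@V[:,0]
    r=cv2.minAreaRect(Q[:,:2].astype(np.float32)*1000)
    print(n,len(Q),c.round(4),'axis',a.round(3),np.degrees(np.arctan2(a[1],a[0])),np.ptp(L),np.ptp(S),Q[:,2].max(),r)
# bench corners via pixel
for uv in [(227,231),(175,199),(449,227),(452,170),(462,236)]: print(uv,ray(d,[uv],0).round(3))
E
```

```text
block n 1486
((483.95452880859375, 86.03323364257812), (136.05906677246094, 150.75502014160156), 7.288690567016602) [[407.0, 152.0], [426.0, 3.0], [561.0, 20.0], [542.0, 169.0]]
shaft 724 [ 0.5025 -0.1394] axis [-1.    -0.031] -178.21857050266732 0.14894600185163098 0.04952297963066982 0.05772207575114849 ((504.7219543457031, -141.00669860839844), (148.87994384765625, 49.47470474243164), 1.3541176319122314)
small 364 [ 0.5509 -0.2817] axis [-0.879  0.476] 151.55559508342435 0.10648678994283331 0.03503366028404928 0.042804049131672454 ((552.7317504882812, -283.755126953125), (35.01832580566406, 106.46965026855469), 61.70045471191406)
(227, 231) [[0.386 0.282 0.   ]]
(175, 199) [[0.491 0.449 0.   ]]
(449, 227) [[ 0.386 -0.412  0.   ]]
(452, 170) [[ 0.567 -0.433  0.   ]]
(462, 236) [[ 0.357 -0.45   0.   ]]
```

View pics/crop.png

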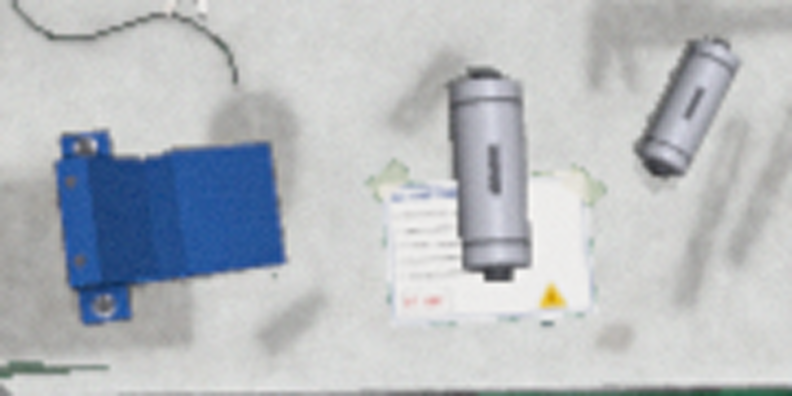

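The crop confirms it: larger bar with stubs at crop (490,172), smaller one at (690,105), block with the ramp foot edge at crop (268,143)-(285,262).

```bash
python3 - <<'E'
from h import *
d=look('top')
px=lambda x,y:(250+x/4.4-.4,150+y/4.4-.4)
A,B=ray(d,[px(268,143),px(285,262)],0.001); print('foot',A,B,(A+B)/2,np.linalg.norm(A-B),'yaw',np.degrees(np.arctan2(*(A-B)[[1,0]])))
E1,E2=ray(d,[px(62,134),px(84,322)],0.012); print('ears',E1,E2,np.linalg.norm(E1-E2),np.degrees(np.arctan2(*(E1-E2)[[1,0]])))
T1,T2=ray(d,[px(58,165),px(80,290)],0.040); print('top back',T1,T2,(T1+T2)/2,np.linalg.norm(T1-T2),np.degrees(np.arctan2(*(T1-T2)[[1,0]])))
f=(A+B)/2; t=(T1+T2)/2; print('len',np.linalg.norm((f-t)[:2]),'xdir',np.degrees(np.arctan2(*(t-f)[[1,0]]))-90)
s=arm.observe(); R=cv2.Rodrigues(s['ee_rot'])[0]; print(R.round(3),np.degrees(np.arctan2(R[1,1],R[0,1])))
E
```

```text
foot [0.53696387 0.01703263 0.001     ] [0.44988585 0.00621309 0.001     ] [0.49342486 0.01162286 0.001     ] 0.08774761622555773 yaw 7.082766767794577
ears [0.54444954 0.16497427 0.012     ] [0.4084062  0.14914636 0.012     ] 0.13696099477711354 6.636219552892105
top back [0.51662368 0.16391281 0.04      ] [0.42799973 0.14842432 0.04      ] [0.4723117  0.15616857 0.04      ] 0.089967208423358 9.913262136362784
len 0.1460795195048433 xdir 8.31017488864211
[[-0.956  0.293 -0.   ]
 [ 0.293  0.956 -0.001]
 [-0.    -0.001 -1.   ]] 72.98785545566507
```

Emit:
{"name": "jog_arm", "arguments": {"rows": [[[2.2,-4.8,0],[0,0,-10],1],[[4.4,-9.6,0],[0,0,-20],1],[[6.6,-14.4,0],[0,0,-30],1],[[8.8,-19.2,0],[0,0,-40],1],[[11,-24,0],[0,0,-50],1],[[13.2,-28.8,0],[0,0,-60],1],[[15.4,-33.6,0],[0,0,-70],1],[[17.6,-38.4,0],[0,0,-80],1]]}}

```text
clock: 1.2
position: [0.3593, 0.2121, 0.2269]
ee_rot: [-2.359, -2.075, -0.001]
force: [1.3, 0.1, 1.0]
width: 1.0
gripper_force: 0.0
```

Emit:
{"name": "jog_arm", "arguments": {"rows": [[[2,-5,0],[0,0,-7],1],[[4,-10,0],[0,0,-14],1],[[6,-15,-1],[0,0,-21],1],[[8,-20,-2.5],[0,0,-28],1],[[10,-25,-4],[0,0,-35],1],[[12,-30,-6],[0,0,-42],1],[[14,-34,-8],[0,0,-48],1],[[14.6,-35.4,-10],[0,0,-51],1]]}}

```text
clock: 2.2
position: [0.5056, -0.1435, 0.1261]
ee_rot: [3.02, 0.857, 0.0]
force: [-0.7, 0.6, -0.5]
width: 0.997
gripper_force: 0.0
```

```bash
python3 - <<'E'
from h import *
s=arm.observe(); R=cv2.Rodrigues(s['ee_rot'])[0]; print(s['position'],np.degrees(np.arctan2(R[1,1],R[0,1])),s['joints'].round(2))
d=look('scene'); save(d,'s2.png',(270,120,500,280),3.4)
E
```

```text
[ 0.50564493 -0.14347652  0.12613247] -58.325168846556195 [-0.37  0.46  0.75  1.98 -0.41  0.86 -0.42]
```

View pics/s2.png

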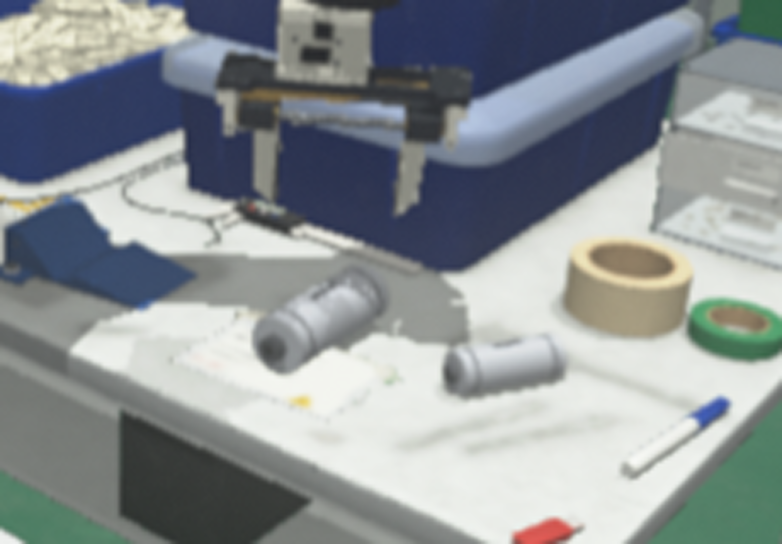

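The gripper hangs over the big shaft, with its fingers at crop (265,190) and (405,210) on either side of the bar at (320,320). I'll go down astride it and turn it a few degrees to the block's heading. The fingers push at opposite ends and don't grip.

Emit:
{"name": "jog_arm", "arguments": {"rows": [[[0,0,-2],[0,0,0],1],[[0,0,-4],[0,0,0],1],[[0,0,-6],[0,0,0],1],[[0,0,-8],[0,0,0],1],[[0,0,-9.5],[0,0,0],1],[[0,0,-10.6],[0,0,0],1],[[0,0,-10.6],[0,0,4],1],[[0,0,-10.6],[0,0,8],1]]}}

```text
clock: 3.25
position: [0.5049, -0.1402, 0.0207]
ee_rot: [2.951, 1.078, 0.0]
force: [-0.0, 0.1, -0.4]
width: 1.003
gripper_force: 0.0
```

Emit:
{"name": "jog_arm", "arguments": {"rows": [[[0,0,0],[0,0,2],1],[[0,0,0],[0,0,4],1],[[0,0,0],[0,0,6],1],[[0,0,0],[0,0,8],1],[[0,0,0],[0,0,10],1],[[0,0,0],[0,0,12],1],[[0,0,0],[0,0,14],1],[[0,0,0],[0,0,14],1]]}}

```text
clock: 4.25
position: [0.5048, -0.1403, 0.0208]
ee_rot: [-2.799, -1.427, -0.0]
force: [-0.4, -0.8, -0.4]
width: 1.004
gripper_force: 0.2
```

```bash
python3 - <<'E'
from h import *
s=arm.observe(); R=cv2.Rodrigues(s['ee_rot'])[0]; print(s['position'],np.degrees(np.arctan2(R[1,1],R[0,1])),s['force'])
d=look('top'); save(d,'t3.png',(250,150,430,240),4.4)
E
```

```text
[ 0.50483272 -0.14032707  0.02076596] -35.97238578055725 [-0.41939866 -0.75416115 -0.41532977]
```

View pics/t3.png

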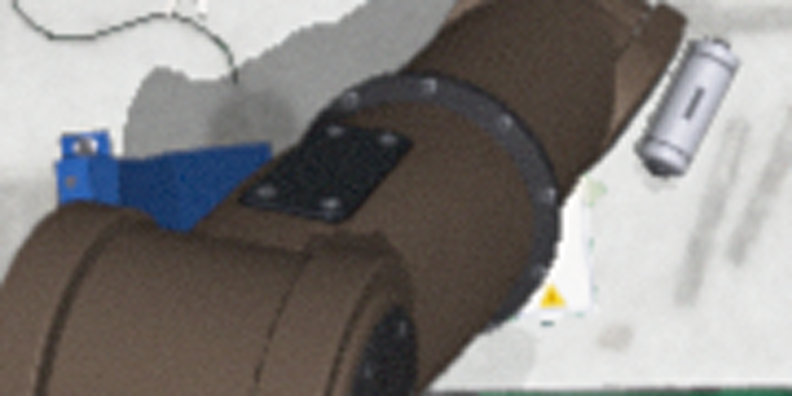

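The arm hides the bar from the top camera. Next I back the turn off, lift, and measure the bar from the scene camera.

Emit:
{"name": "jog_arm", "arguments": {"rows": [[[0,0,0],[0,0,-5],1],[[0,0,0],[0,0,-9],1],[[0,0,3],[0,0,-9],1],[[0,0,6],[0,0,-9],1],[[0,-1.5,9],[0,0,0],1],[[0.7,-3,11],[0,0,10],1],[[0.7,-4.5,11],[0,0,20],1],[[0.7,-6,11],[0,0,30],1]]}}

```text
clock: 5.3
position: [0.512, -0.2007, 0.1311]
ee_rot: [2.328, 2.108, 0.001]
force: [-0.1, 0.1, -0.4]
width: 0.999
gripper_force: 0.0
```

```bash
python3 - <<'E'
from h import *
d=look('scene'); save(d,'s4.png',(270,120,500,280),3.4)
P=cloud(d)
Q=P[(abs(P[...,0]-.505)<.1)&(abs(P[...,1]+.14)<.06)&(P[...,2]>.012)&(P[...,2]<.06)]
Q=Q[Q[:,1]>-.2]
# top ridge strip
r=cv2.minAreaRect(Q[:,:2].astype(np.float32)*1000); print(len(Q),r,cv2.boxPoints(r).round(0).tolist())
S=Q[Q[:,2]>.038]; c=S.mean(0); w,V=np.linalg.eigh(np.cov((S-c)[:,:2].T)); a=V[:,1]; print(c,np.degrees(np.arctan2(a[1],a[0])))
t=look('top'); save(t,'t4.png',(250,150,430,240),4.4)
E
```

```text
678 ((497.518798828125, -141.5814208984375), (145.18763732910156, 51.23004913330078), 5.226665496826172) [[423.0, -123.0], [428.0, -174.0], [572.0, -160.0], [567.0, -109.0]]
[ 0.49324756 -0.14761159  0.04722847] -174.4037465301804
```

View pics/s4.png

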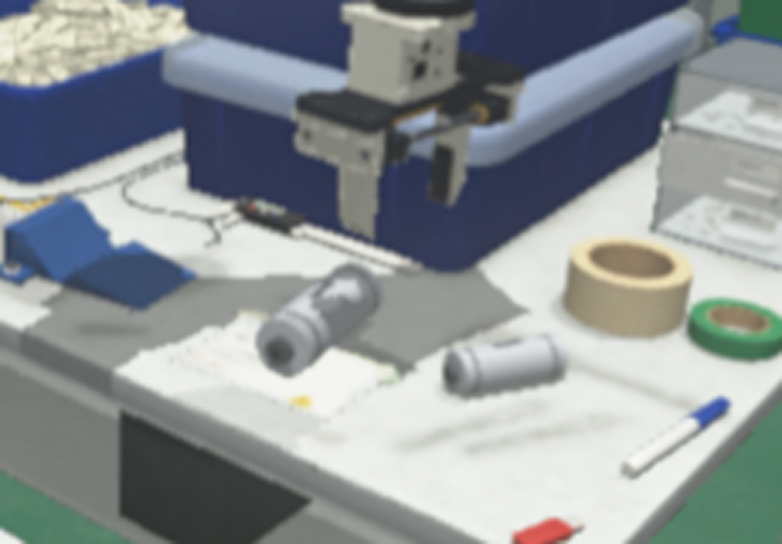

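The bar now sits at about 5.5° (crop (320,320)), nearly parallel to the block at 7.5°. The gripper is behind it, so I go down and start the push.

Emit:
{"name": "jog_arm", "arguments": {"rows": [[[0,0,-1.5],[0,0,7],0.75],[[0,0,-3],[0,0,13],0.75],[[0,0,-5],[0,0,13],0.75],[[0,0,-7],[0,0,13],0.75],[[0,0,-9],[0,0,13],0.75],[[0,0,-10.4],[0,0,13],0.75],[[0,0,-10.8],[0,0,13],0.75],[[0,0.5,-10.8],[0,0,13],0.75]]}}

```text
clock: 6.4
position: [0.5119, -0.1955, 0.0229]
ee_rot: [2.084, 2.351, -0.0]
force: [-0.2, -0.2, 0.2]
width: 0.752
gripper_force: 0.0
```

Emit:
{"name": "jog_arm", "arguments": {"rows": [[[-0.1,0.7,0],[0,0,0],0.75],[[-0.2,1.4,0],[0,0,0],0.75],[[-0.3,2.0,0],[0,0,0],0.75],[[-0.3,2.6,0],[0,0,0],0.75],[[-0.4,3.2,0],[0,0,0],0.75],[[-0.5,3.8,0],[0,0,0],0.75],[[-0.6,4.4,0],[0,0,0],0.75],[[-0.7,5.0,0],[0,0,0],0.75]]}}

```text
clock: 7.4
position: [0.5047, -0.1449, 0.0227]
ee_rot: [-2.082, -2.353, 0.0]
force: [-0.0, 0.6, 0.5]
width: 0.752
gripper_force: 0.1
```

```bash
cat > m.py <<'E'
from h import *
import sys
s=arm.observe(); R=cv2.Rodrigues(s['ee_rot'])[0]; p=s['position']; print(p.round(4),np.degrees(np.arctan2(R[1,1],R[0,1])).round(1),s['force'].round(1),s['clock'])
u=np.array([-.13,.9915,0]); f=np.array([.4935,.008,0]); print('tcp rel foot',(p-f)@u)
for n in('scene','top'):
    d=look(n); P=cloud(d)
    hsv=cv2.cvtColor(d['img'],cv2.COLOR_RGB2HSV)
    rel=(P-f)@u
    c0=(p-f)@u+.035
    M=(abs(rel-c0)<.05)&(rel>(p-f)@u+.011)&(P[...,2]>.012)&(P[...,2]<.075)&(abs((P-f)@np.array([.9915,.13,0]))<.12)&(hsv[...,1]<60)
    Q=P[M]
    if len(Q)>50:
        r=cv2.minAreaRect(Q[:,:2].astype(np.float32)*1000); S=Q[Q[:,2]>Q[:,2].max()-.02]; c=S.mean(0); a=np.linalg.eigh(np.cov((S-c)[:,:2].T))[1][:,1]
        print(n,len(Q),r,'ridge',c.round(3),np.degrees(np.arctan2(a[1],a[0])).round(1)%180,'zmax',np.percentile(Q[:,2],98).round(3),'s',(c-f)@u)
    if len(sys.argv)>2 and sys.argv[2]==n: save(d,sys.argv[1],(230,110,460,270),3.4)
E
python3 m.py s5.png scene
```

```text
[ 0.5047 -0.1449  0.0227] 7.0 [-0.   0.6  0.5] 7.4
tcp rel foot -0.15308264009173997
scene 367 ((487.52093505859375, -120.85330200195312), (49.69955825805664, 133.63558959960938), 84.8666763305664) ridge [ 0.456 -0.117  0.051] 18.099999999999994 zmax 0.052 s -0.1191595687914018
```

View pics/s5.png

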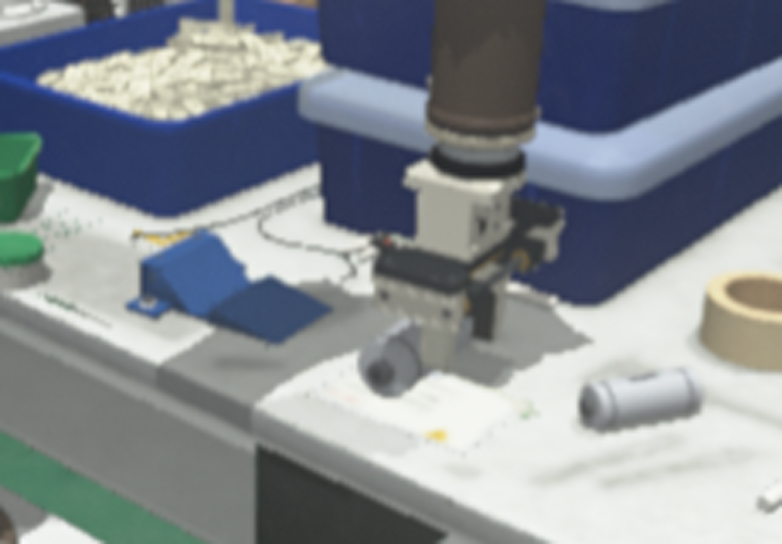

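The bar at crop (390,355) is in front of both fingers and the ramp foot runs (275,343)-(332,308). I'll check the side offset between bar and ramp in this one camera.

```bash
python3 - <<'E'
from h import *
d=look('scene'); px=lambda x,y:(230+x/3.4-.4,110+y/3.4-.4)
A,B=ray(d,[px(276,343),px(331,308)],0.001); print(A,B,(A+B)/2,np.linalg.norm(A-B))
s=ray(d,[px(379,375)],.025)[0]; print('stub end',s,'bar centre',s+.075*np.array([.995,.1,0]))
f=(A+B)/2
for z in [f,np.array([.4935,.008,0])]: print('lat',(s+.075*np.array([.995,.1,0])-z)@np.array([.9915,.13,0]))
E
```

```text
[0.44889355 0.01007855 0.001     ] [0.53492196 0.01984161 0.001     ] [0.49190776 0.01496008 0.001     ] 0.08658063208082382
stub end [ 0.42787871 -0.11685982  0.025     ] bar centre [ 0.50250371 -0.10935982  0.025     ]
lat -0.005655696730030025
lat -0.0063295967662356
```

Emit:
{"name": "jog_arm", "arguments": {"rows": [[[-0.1,0.8,0],[0,0,0],0.75],[[-0.2,1.6,0],[0,0,0],0.75],[[-0.3,2.4,0],[0,0,0],0.75],[[-0.4,3.2,0],[0,0,0],0.75],[[-0.5,4.0,0],[0,0,0],0.75],[[-0.6,4.8,0],[0,0,0],0.75],[[-0.7,5.6,0],[0,0,0],0.75],[[-0.8,6.4,0],[0,0,0],0.75]]}}

```text
clock: 8.55
position: [0.4967, -0.0808, 0.0227]
ee_rot: [-2.082, -2.353, 0.0]
force: [0.7, -0.5, -0.5]
width: 0.752
gripper_force: 0.1
```

Emit:
{"name": "jog_arm", "arguments": {"rows": [[[-0.1,0.6,0],[0,0,0],0.75],[[-0.2,1.2,0],[0,0,0],0.75],[[-0.2,1.8,0],[0,0,0],0.75],[[-0.3,2.4,0],[0,0,0],0.75],[[-0.4,3.0,0],[0,0,0],0.75],[[-0.5,3.6,0],[0,0,0],0.75],[[-0.6,4.2,0],[0,0,0],0.75],[[-0.6,4.8,0],[0,0,0],0.75]]}}

```text
clock: 9.55
position: [0.4907, -0.0329, 0.0227]
ee_rot: [-2.082, -2.353, 0.0]
force: [0.2, 0.4, -0.8]
width: 0.752
gripper_force: 0.1
```

```bash
python3 m.py s6.png scene
```

```text
[ 0.4907 -0.0329  0.0227] 7.0 [ 0.2  0.4 -0.8] 9.55
tcp rel foot -0.040192824655623266
scene 363 ((471.1252746582031, -10.4512939453125), (50.516319274902344, 128.9676513671875), 81.94976806640625) ridge [ 0.443 -0.004  0.052] 1.4000000000000057 zmax 0.053 s -0.005673627786500087
```

View pics/s6.png

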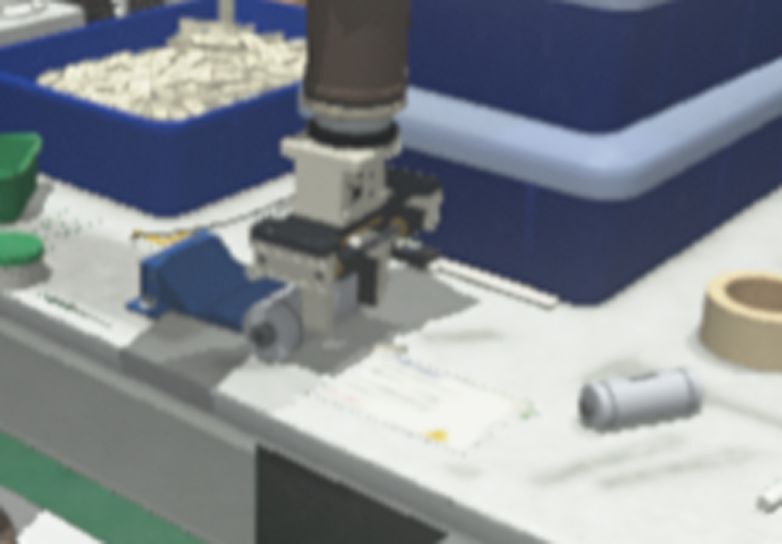

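The bar at crop (272,330) is at the ramp foot and lines up with it. Now up the ramp, lifting the fingertips along with the bar.

Emit:
{"name": "jog_arm", "arguments": {"rows": [[[-0.1,0.6,0.1],[0,0,0],0.75],[[-0.2,1.2,0.2],[0,0,0],0.75],[[-0.2,1.8,0.3],[0,0,0],0.75],[[-0.3,2.4,0.4],[0,0,0],0.75],[[-0.4,3.0,0.5],[0,0,0],0.75],[[-0.5,3.6,0.6],[0,0,0],0.75],[[-0.6,4.2,0.8],[0,0,0],0.75],[[-0.6,4.8,1.0],[0,0,0],0.75]]}}

```text
clock: 10.65
position: [0.4846, 0.0151, 0.0328]
ee_rot: [-2.082, -2.353, 0.0]
force: [1.0, -3.0, 2.2]
width: 0.745
gripper_force: 2.0
```

```bash
python3 m.py s7.png scene
```

```text
[0.4846 0.0151 0.0328] 7.0 [ 1.  -3.   2.2] 10.65
tcp rel foot 0.00819963021717224
scene 392 ((485.20330810546875, 30.360801696777344), (49.507205963134766, 168.47299194335938), 79.29609680175781) ridge [0.447 0.038 0.054] 178.2 zmax 0.063 s 0.03630664688646116
```

View pics/s7.png

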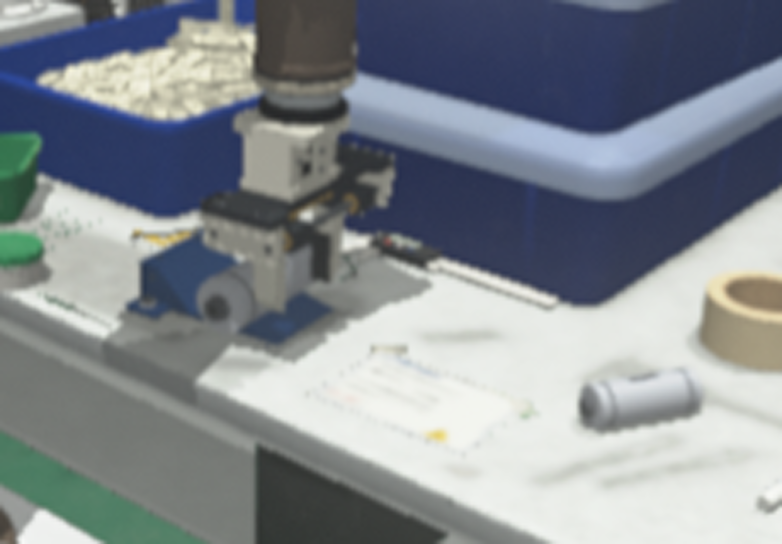

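Emit:
{"name": "jog_arm", "arguments": {"rows": [[[0,0.4,0.1],[0,0,0],0.75],[[-0.1,0.8,0.1],[0,0,0],0.75],[[-0.1,1.2,0.2],[0,0,0],0.75],[[-0.2,1.6,0.2],[0,0,0],0.75],[[-0.2,2.0,0.3],[0,0,0],0.75],[[-0.3,2.4,0.3],[0,0,0],0.75],[[-0.3,2.7,0.3],[0,0,0],0.75],[[-0.4,3.0,0.3],[0,0,0],0.75]]}}

```text
clock: 11.75
position: [0.4806, 0.0455, 0.0356]
ee_rot: [-2.081, -2.353, -0.0]
force: [0.3, -0.2, -0.2]
width: 0.748
gripper_force: 0.0
```

```bash
python3 m.py
```

```text
[0.4806 0.0455 0.0356] 7.0 [ 0.3 -0.2 -0.2] 11.75
tcp rel foot 0.03884423275418579
scene 408 ((461.549560546875, 67.90415954589844), (75.890380859375, 125.28327178955078), 63.48740005493164) ridge [0.443 0.071 0.059] 177.9 zmax 0.068 s 0.0686705446857895
```

Emit:
{"name": "jog_arm", "arguments": {"rows": [[[0,0.2,0],[0,0,0],0.75],[[0,0.4,0],[0,0,0],0.75],[[-0.1,0.6,0],[0,0,0],0.75],[[-0.1,0.8,0],[0,0,0],0.75],[[-0.1,0.8,0],[0,0,0],0.75]]}}

```text
clock: 12.48
position: [0.4799, 0.0529, 0.0358]
ee_rot: [2.081, 2.353, 0.0]
force: [0.8, -0.2, -0.2]
width: 0.749
gripper_force: 0.0
```

```bash
python3 m.py s8.png scene
```

```text
[0.4799 0.0529 0.0358] 7.0 [ 0.8 -0.2 -0.2] 12.475
tcp rel foot 0.04626560812812169
scene 444 ((465.3192138671875, 99.03687286376953), (140.25048828125, 72.154052734375), 8.020830154418945) ridge [0.443 0.087 0.059] 2.0 zmax 0.062 s 0.08471746687925552
```

View pics/s8.png

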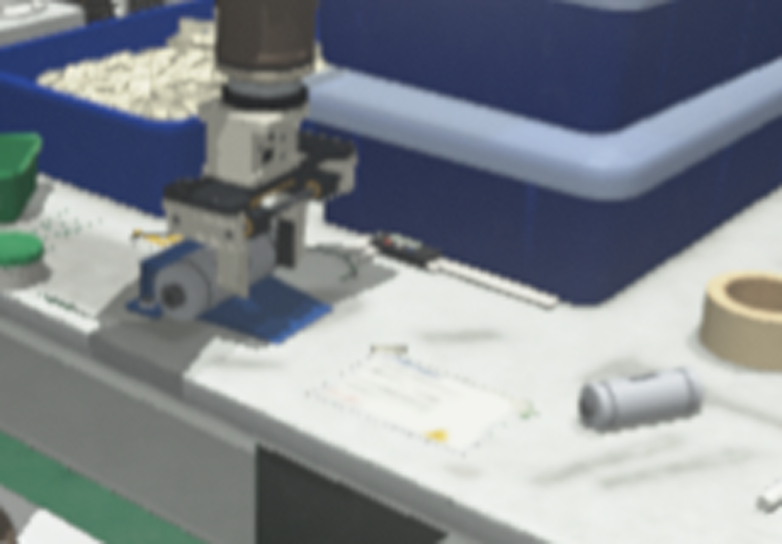

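The bar at crop (180,285) looks to have dropped into the V, and the fingers feel no force. Back away and check.

Emit:
{"name": "jog_arm", "arguments": {"rows": [[[0.1,-1,0.3],[0,0,0],0.75],[[0.3,-2.5,0.8],[0,0,0],0.75],[[0.5,-4.5,3],[0,0,0],0.75],[[0.5,-7,7],[0,0,0],0.75],[[0,-12,11],[0,0,0],0.75],[[-1,-18,14],[0,0,0],0.75],[[-2,-24,15],[0,0,0],0.75],[[-3,-30,16],[0,0,0],0.75]]}}

```text
clock: 13.58
position: [0.4497, -0.2455, 0.1963]
ee_rot: [2.082, 2.351, 0.001]
force: [0.9, 0.3, 0.3]
width: 0.756
gripper_force: 0.0
```

```bash
python3 - <<'E'
from h import *
u=np.array([-.13,.9915,0]); v=np.array([.9915,.13,0]); f=np.array([.4935,.010,0])
for n in('top','scene'):
    d=look(n); P=cloud(d); hsv=cv2.cvtColor(d['img'],cv2.COLOR_RGB2HSV)
    s=(P-f)@u; l=(P-f)@v
    M=(s>.03)&(s<.14)&(abs(l)<.1)&(P[...,2]>.015)&(P[...,2]<.075)&(hsv[...,1]<70)
    Q=P[M]; r=cv2.minAreaRect(Q[:,:2].astype(np.float32)*1000); print(n,len(Q),r,'s',(np.r_[np.array(r[0])/1000,0]-f)@u,'lat',np.percentile(l[M],[1,99]),'z',np.percentile(Q[:,2],97))
    if n=='top': save(d,'t9.png',(250,150,430,240),4.4)
print(arm.observe()['position'],arm.observe()['force'])
E
```

```text
top 736 ((474.76458740234375, 106.4093017578125), (148.55282592773438, 71.42176818847656), 8.00597858428955) s 0.09802542633056642 lat [-0.07870967  0.0658024 ] z 0.06355812911559153
scene 655 ((468.1970520019531, 102.635986328125), (144.37564086914062, 80.83777618408203), 6.8842058181762695) s 0.09513796368408205 lat [-0.08381027  0.05454017] z 0.06168617423665479
[ 0.44794164 -0.2516811   0.19712273] [-0.05790623  0.4489668  -0.93863965]
```

View pics/t9.png

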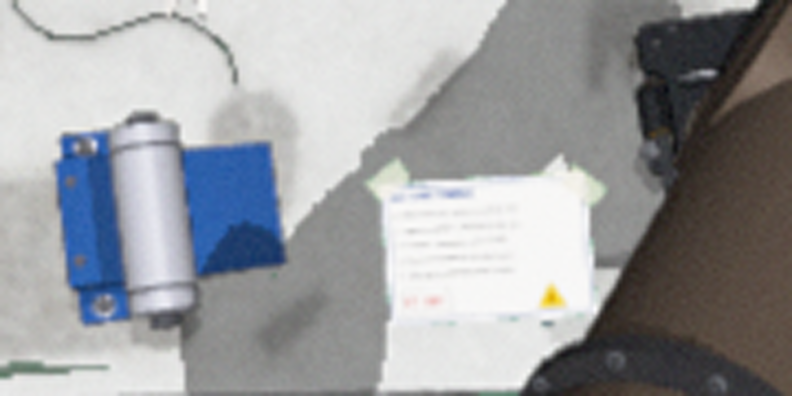

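The bar lies along the V at crop (153,220), parallel to it and clear of the lip. It sticks out on both sides (ends at y≈115 and y≈325, against block edges at about 150 and 285). The bystanders have not been touched and the arm is clear, so I hand in.

```bash
python3 -c "
from cell import arm
print(arm.sign_off())"
```

```text
the job is handed in; nothing more can be done
None
```

The shaft was rolled up the ramp and over the lip and now lies at rest in the V, parallel to it, about 6 mm off centre and sticking out on both sides; the job was handed in at about 14 s on the robot's clock with the arm clear.

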